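# Arm the neon sign supply under its safety cover

### The job

Switch on the neon sign's power box: the one with the square-cornered clear safety cover, not the drum-shaped one beside it. Lift its hinged cover right open, flip the toggle beneath all the way over towards the hinge side, and shut the cover fully again. Leave the round-covered box shut.

Things in the scene. Friction and masses are not known exactly. Their poses are not given: they have to be found in the camera images.
- power_box: Power box fixed to the table: dark steel base 120 (x) x 100 (y) x 25 mm high under a clear box-shaped cover. Origin: centre of its underside. x points level from the tab side to the hinge side, z up; yaw within 0.45 rad, tab facing the robot. In this frame, mm: cover hinge axis along y through x 45, z 27; toggle pivot axis along y through x 0, z 33. All parts centred on y = 0.
- cover (a joint): Square cover's angle, rad: 0 shut, grows as the tab side rises, 1.75 fully open (stop); starts at 0 to 0.15. Clear hood 90 (x) x 76 (y) x 62 mm high, open below, 0.10 to 0.21 kg; shut, it fills x -45 to 45, z 27 to 89 mm in the power_box frame and clears the toggle in any position. The hinge is stiff (0.14 N m): it stays at any angle; 1 to 3 N at the tab moves it.
- lift_tab (a point): Where to pinch the cover's lift tab: a black upright plate 12 mm thick (y), 45 long (x), 30 high (z), sticking out of the middle of the cover's side opposite the hinge, free below and on both sides. Axes as power_box's when shut; it swings with the cover. Shut, this point is 118 mm from the hinge axis in -x and 35 mm above it; it lies 28 mm out from the hood and mid-height of the tab.
- toggle (a joint): Angle of the steel toggle under the square cover, rad: 0 (off) leans 0.5 rad from vertical to the tab side, 1.0 (on) leans 0.5 rad to the hinge side; stops at both ends; starts at 0 to 0.15. Lever 9 mm thick, 16 mm ball centred 45 mm from the pivot: 72 mm above the table at either end, 78 mm midway. Stiff (0.08 N m, about 2 N at the ball), stays where left.
- round_cover (a joint): Angle, rad, of the drum-shaped clear cover (90 mm across, 62 high, same kind of tab and hinge) of the other box, which has a round dark base 120 mm across and stands to the left or right of the power box. 0 shut, grows as it opens. It starts shut and must stay so.
Mind the look-alikes: they are no part of the job. Leave any green look-alike of the power_box alone.

How it is judged:
By the outcome, as a careful person would: the job done as asked, in the order asked, and still so for the second after the job is handed in, with the robot touching nothing.
It also fails if it takes over 58 s, if anything falls off the work surface, if the arm or the gripper's body presses on something with over 40 N, if the wrist force passes 120 N, or if a joint passes its speed limit or range.

### The arm

A 6-joint arm with a two-finger parallel gripper is mounted at the origin on the work surface. World frame = base frame: x ahead of the robot, y to its left, z up, the work surface at z = 0. Lengths are in m, angles in degrees, forces in N, time in s.
With the tool pointing down it reaches from about 0.25 to 0.775 m from the base axis. Payload 4 kg.
Tool frame: the origin (TCP) lies on the centre line of the jaws, within the pads' length; the fingertips stand bot.tcp_to_tips ahead of it and the grasp point (between the pads) lies 6 mm ahead of it (bot.tcp_to_tips is the distance from the TCP to the fingertips, in m); x points along the fingers, z is the direction in which the jaws open and shut, and the axes are right-handed (so a half turn about x gives the same grasp; the last joint's range is limited). The gripper opens to 94 mm and grips with 3 to 60 N. Pads are 16 mm wide; open, the fingers measure 119 mm over their backs; the gripper's body (75 mm by 177 mm) begins 78 mm behind the grasp point.
Start: joints at [-76.954, 4.996, 78.535, -0, 96.463, -5.907], TCP at [0.179, -0.52, 0.231] pointing down, gripper open.
Joint ranges: [-177.83, 177.83], [-43.37, 116.18], [15.69, 146.23], [-61.86, 241.86], [9.47, 152.12], [-147.06, 147.06]. Speed limits (degrees/s): [159.86, 159.86, 180, 180, 180, 180].

### API

Orientations are given as a 3x3 rotation matrix whose columns are the frame's x, y, z axes.
In Python, from workcell import sensors, vision, job, bot gives the robot as it stands. The module is installed in compiled form; this text tells all that it offers.
- The arm moves only by the tool servo_tool, never from a script. Its argument "plan" is text: rows parted by semicolons, each of 5 numbers parted by spaces: the shift along the tool's x, y, z in units of 30 mm (1.0 is 30 mm), then the turn about the tool's x in units of 8 degrees (1.0 is 8 degrees), then the finger opening in mm, from 0 to 94. In form: x y z twist fingers; .... A call has 1 to 8 rows; each row shifts and turns the commanded pose from where the row before left it, along the tool's axes as they then stand; what a row does not reach is not made up. A row lasts 1/8 s, in which the tool goes at most 62.5 mm and 10.7 degrees, less where a joint would pass 70% of its speed; a pose out of reach is approached as far as the arm can. A call is refused whole if a number of a shift passes 1 or a number of a turn 1, either way. A call with a gripper value outside its range is refused whole. The fingers move at their own pace and stop on an object; the grip force is fixed at half the most. Time passes only in rows, so rows that do not move let the fingers close. It gives the time, the measured TCP pose, the force and the opening at its end, in the units of the state.
- sensors.observe(): the state, without advancing time (a new reading comes with each control period).
- vision.read_camera(name): name is "side" or "top" or "wrist"; returns a dict with "img" (420x560x3 uint8, blue, green, red), "K" (3x3 intrinsics, pixels), "extrinsics" (4x4, takes a point from world to camera coordinates); the wrist camera has in their place "hand_eye" (4x4, takes a point from camera to tool coordinates, whose origin is the TCP and whose axes are the tool frame's). Camera axes: x right, y down, z forward; pixel columns grow to the right and rows downward; lengths in m; the calibration is good to about 2 mm. The wrist camera is an equidistant fisheye: a pixel r from the principal point sees the ray r / f radians off the axis. A picture is of the moment at which its call begins: read the wrist's pose just before it. There is no depth.
- job.close_job(): hands the job in, once; it reports no verdict.
The state is a dict: "clock": time; "qpos": joint angles; "joint_vel": joint speeds; "effort": joint torques, N m; "ee_pos": TCP position; "tool_rot": TCP orientation; "ft_force": force on the tool from outside, world axes, zero at the start; "wrist_torque": the same for the moment, N m; "width": finger opening in m.
Only numpy, scipy, OpenCV 4.12 (cv2) and the standard library are available. Lean on these libraries where they do the work, as an engineer would, in place of code of your own. Each camera call takes 0.05 s, during which the arm holds its last target. There are 200 camera calls.

## Working session

There is one attempt and no reset: what is moved stays moved. The work goes in short steps, Python scripts to look and compute and a tool call to move; the robot and the scene stay as the last step left them, time stands still between calls to the robot, and variables do not carry over. Pictures are saved under pics/ and viewed, about 8 in all and at most 12, crops included, and the job is handed in when it is done.

Besides the shell and the picture viewer there is one more tool, called after ">>>" as name(argument=value, ...) on one line, values as JSON. servo_tool: Moves the arm, as the interface text tells. Its arguments: {"type":"object","properties":{"plan":{"type":"string"}},"required":["plan"]}

```bash
mkdir -p pics && python3 - <<'E'
from workcell import sensors, vision, job, bot
import cv2,numpy as np
s=sensors.observe(); print(s['clock'],s['ee_pos'],np.round(s['tool_rot'],3),bot.tcp_to_tips)
a=[]
for n in ('side','top'):
    c=vision.read_camera(n); cv2.imwrite(f'pics/{n}0.png',c['img']); print(n,c['K'].tolist(),np.round(c['extrinsics'],4).tolist())
    np.savez(f'{n}0.npz',**c)
E
```

```text
0.0 [ 0.17850691 -0.51969988  0.22930166] [[-0.     0.946  0.325]
 [ 0.002  0.325 -0.946]
 [-1.     0.    -0.002]] 0.025
side [[396.69804951182766, 0.0, 280.6625112392652], [0.0, 396.69804951182766, 209.84972718130842], [0.0, 0.0, 1.0]] [[-0.9195, -0.393, -0.0035, 0.4746], [-0.286, 0.6754, -0.6797, 0.1948], [0.2695, -0.624, -0.7335, 0.7501], [0.0, 0.0, 0.0, 1.0]]
top [[424.5665013957559, 0.0, 275.5524347512754], [0.0, 424.5665013957559, 205.86788883383855], [0.0, 0.0, 1.0]] [[-0.001, -0.9997, 0.0248, 0.0157], [-0.9956, -0.0013, -0.0932, 0.5206], [0.0932, -0.0248, -0.9953, 1.0], [0.0, 0.0, 0.0, 1.0]]
```

View pics/top0.png

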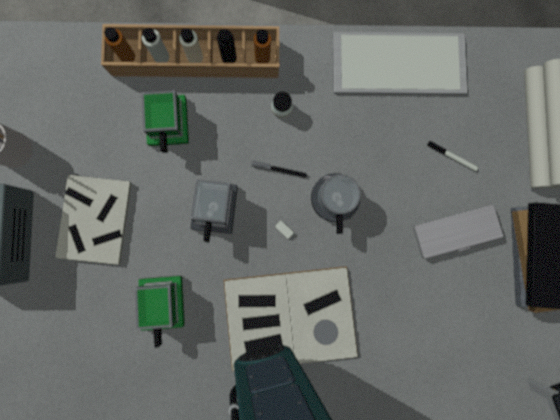

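View pics/side0.png

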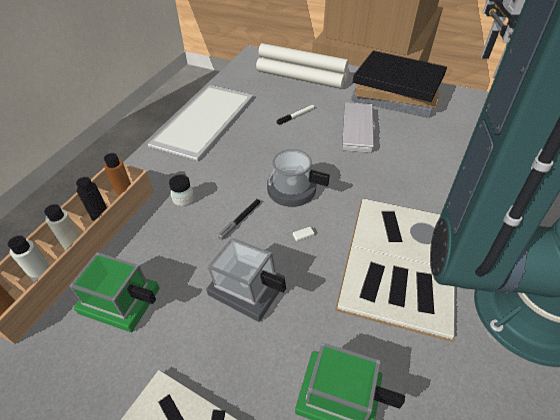

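The top view shows the grey square-covered box at about (213,207), with its tab at (208,232). The drum box is at (338,197), and there are green look-alikes at (165,115) and (160,303). The side view has the square box at (245,278), with its tab at (273,282).

```bash
python3 - <<'E'
import cv2,numpy as np
t=cv2.imread('pics/top0.png')[165:250,175:250]; s=cv2.imread('pics/side0.png')[225:325,195:295]
t=cv2.resize(t,None,fx=5,fy=5,interpolation=cv2.INTER_CUBIC); s=cv2.resize(s,None,fx=4.25,fy=4.25,interpolation=cv2.INTER_CUBIC)
o=np.hstack([t,s[:425]]); o=cv2.convertScaleAbs(o,alpha=1.3,beta=10); cv2.imwrite('pics/crop1.png',o); print(o.shape)
E
```

```text
(425, 800, 3)
```

View pics/crop1.png

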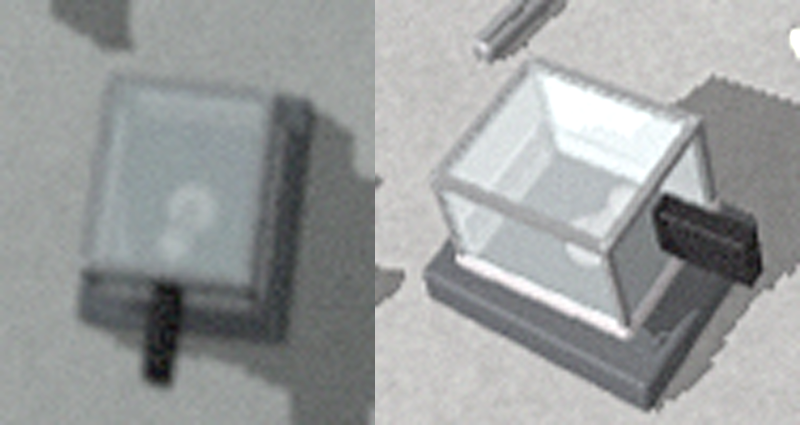

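The crop shows the hood's rim corners, the base corners and the tab clearly in both views. I'll triangulate them.

```bash
cat > h.py <<'E'
import numpy as np,cv2
C={n:np.load(n+'0.npz') for n in('side','top')}
def P(n): return C[n]['K']@C[n]['extrinsics'][:3]
def plane(n,uv,z):
    p=P(n); H=np.c_[p[:,0],p[:,1],p[:,2]*z+p[:,3]]; r=np.linalg.solve(H,[*uv,1]); return np.r_[r[:2]/r[2],z]
def tri(a,b):
    x=cv2.triangulatePoints(P('top'),P('side'),np.array(a,float),np.array(b,float))[:,0]; return x[:3]/x[3]
def proj(n,X): q=P(n)@np.r_[X,1]; return q[:2]/q[2]
T=lambda u,v:(u/5+175,v/5+165)
S=lambda u,v:((u-375)/4.25+195,v/4.25+225)
E
python3 - <<'E'
from h import *
np.set_printoptions(precision=4,suppress=True)
tc=dict(FL=T(113,78),FR=T(275,95),NR=T(255,298),NL=T(85,270)); sc=dict(FL=S(435,185),FR=S(530,65),NR=S(705,122),NL=S(605,248))
for k in tc: print(k,'tri',tri(tc[k],sc[k]),'top',plane('top',tc[k],.089),'side',plane('side',sc[k],.089))
print('base NL,NR,FR @.025',*[plane('top',T(*p),.025) for p in((80,295),(280,325),(312,103))])
print('base @0',*[plane('top',T(*p),.0) for p in((80,320),(285,342),)])
print('side base NL@0,@.025, NR, FL @.025',plane('side',S(655,408),0),*[plane('side',S(*p),.025) for p in((650,378),(757,205),(425,268))])
print('tab end top view',plane('top',T(157,380),.062),plane('top',T(170,285),.077),'side',plane('side',S(757,205),.077),plane('side',S(755,285),.047))
E
```

```text
FL tri [0.5734 0.1951 0.0817] top [0.5717 0.1936 0.089 ] side [0.5707 0.1992 0.089 ]
FR tri [0.566  0.1214 0.0823] top [0.5641 0.1205 0.089 ] side [0.5641 0.1261 0.089 ]
NR tri [0.4739 0.1287 0.0965] top [0.4722 0.1286 0.089 ] side [0.4788 0.1244 0.089 ]
NL tri [0.4856 0.2037 0.0986] top [0.4847 0.2047 0.089 ] side [0.4906 0.199  0.089 ]
base NL,NR,FR @.025 [0.4768 0.2179 0.025 ] [0.4624 0.1224 0.025 ] [0.5696 0.1079 0.025 ]
base @0 [0.4658 0.222  0.    ] [0.455  0.1219 0.    ]
side base NL@0,@.025, NR, FL @.025 [0.4642 0.2154 0.    ] [0.4657 0.2149 0.025 ] [0.4575 0.1157 0.025 ] [0.5823 0.2053 0.025 ]
tab end top view [0.4359 0.1756 0.062 ] [0.4787 0.1682 0.077 ] side [0.4443 0.1478 0.077 ] [0.4369 0.1675 0.047 ]
```

>>> servo_tool(plan="0 0 0 0.79 94;0 0 0 0.79 94;0 0 0 0.79 94;0 0 0 0.79 94;0 0.27 -1 0 60;0 0.27 -1 0 60;0 0.27 -1 0 60;0 0.27 -1 0 60")

```text
clock: 1.1
ee_pos: [0.2242, -0.4033, 0.2299]
tool_rot: [[-0.0, 0.994, -0.11], [0.001, -0.11, -0.994], [-1.0, -0.0, -0.001]]
ft_force: [1.1, 0.2, 0.2]
width: 0.0607
```

>>> servo_tool(plan="0 0.27 -1 0 60;0 0.27 -1 0 60;0 0.27 -1 0 60;0 0.27 -1 0 60;0 0.27 -1 0 60;0 0.27 -1 0 60;0 0.27 -1 0 60;0 0.27 -1 0 60")

```text
clock: 2.1
ee_pos: [0.3149, -0.172, 0.2301]
tool_rot: [[-0.0, 0.994, -0.11], [0.0, -0.11, -0.994], [-1.0, -0.0, -0.0]]
ft_force: [0.8, -1.1, -0.2]
width: 0.0599
```

>>> servo_tool(plan="0 0.27 -1 0 60;0 0.27 -1 0 60;0 0.27 -1 0 60;0 0.27 -1 0 60;0 0.2 -1 0 60;0 0.2 -1 0 60;0 0.2 -1 0 60;0 0 0 0 60")

```text
clock: 3.1
ee_pos: [0.388, 0.0312, 0.2299]
tool_rot: [[-0.001, 0.994, -0.107], [0.0, -0.107, -0.994], [-1.0, -0.001, 0.0]]
ft_force: [-0.2, 0.1, -0.5]
width: 0.0602
```

>>> servo_tool(plan="0 0.29 -0.97 0 60;0 0.29 -0.97 0 60;0 0.29 -0.97 0 60;0 0.29 -0.97 0 60;0 0.29 -0.97 0 60;0 0 0 0 60")

```text
clock: 3.85
ee_pos: [0.4476, 0.1698, 0.2297]
tool_rot: [[-0.002, 0.994, -0.109], [-0.001, -0.109, -0.994], [-1.0, -0.001, 0.001]]
ft_force: [0.1, -0.5, 0.7]
width: 0.0604
```

```bash
python3 - <<'E'
from workcell import sensors, vision
import cv2,numpy as np
s=sensors.observe(); c=vision.read_camera('wrist'); print(s['ee_pos'],np.round(s['tool_rot'],4).tolist()); print(c['K'].tolist(),np.round(c['hand_eye'],4).tolist())
np.savez('w1.npz',pos=s['ee_pos'],R=s['tool_rot'],**c); cv2.imwrite('pics/w1.png',cv2.resize(c['img'],(800,600),interpolation=cv2.INTER_CUBIC))
E
```

```text
[0.44756234 0.16983137 0.22974623] [[-0.0015, 0.9941, -0.1089], [-0.001, -0.1089, -0.9941], [-1.0, -0.0014, 0.0012]]
[[325.19226210127806, 0.0, 278.3919607920173], [0.0, 325.19226210127806, 209.8921691812164], [0.0, 0.0, 1.0]] [[-0.0001, -0.2752, 0.9614, -0.1547], [-0.0016, -0.9614, -0.2752, 0.0798], [1.0, -0.0016, -0.0003, -0.0], [0.0, 0.0, 0.0, 1.0]]
```

View pics/w1.png

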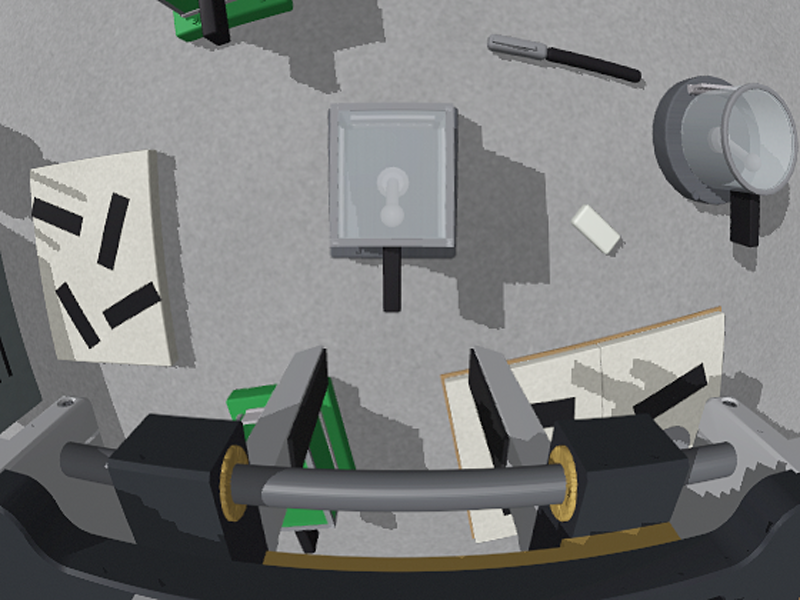

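The wrist view shows the box square to the image. The tab spans u 384–401, v 250–310, the base's front edge is at v≈257 and the toggle ball is at (392,213).

```bash
cat >> h.py <<'E'
def wray(f,uv):
    d=np.load(f); K=d['K']; x=(uv[0]-K[0,2])/K[0,0]; y=(uv[1]-K[1,2])/K[1,1]; r=np.hypot(x,y)
    v=np.array([x/r*np.sin(r),y/r*np.sin(r),np.cos(r)]); H=d['hand_eye']; R=d['R']
    return d['pos']+R@H[:3,3], R@H[:3,:3]@v
def wpl(f,uv,z):
    o,v=wray(f,uv); return o+v*(z-o[2])/v[2]
E
python3 - <<'E'
from h import *
np.set_printoptions(precision=4,suppress=True)
g=lambda u,v,z:wpl('w1.npz',(u*.7,v*.7),z)
print('cam',wray('w1.npz',(280,210))[0])
for n,a in dict(tabnear=(392.5,250,.082),tabend=(392.5,310,.088),baseNL=(330,257,.025),baseNR=(455,257,.025),FL=(330,104,.089),FR=(456,106,.089),NL=(332,246,.098),NR=(455,246,.098),ball=(392,213,.072),pivot=(392,182,.033)).items(): print(n,g(*a))
E
```

```text
cam [0.5271 0.1613 0.3843]
tabnear [0.475  0.1702 0.082 ]
tabend [0.4357 0.1746 0.088 ]
baseNL [0.4653 0.2217 0.025 ]
baseNR [0.4543 0.1234 0.025 ]
FL [0.5744 0.1984 0.089 ]
FR [0.5642 0.1201 0.089 ]
NL [0.4847 0.2072 0.098 ]
NR [0.4761 0.1305 0.098 ]
ball [0.4985 0.168  0.072 ]
pivot [0.5183 0.1662 0.033 ]
```

>>> servo_tool(plan="0 0.09 -0.13 0 60;1 0 0 0 50;1 0 0 0 50;1 0 0 0 50;1 0 0 0 50;0.7 0 0 0 50;0.3 0 0 0 50;0 0 0 0 50")

```text
clock: 4.9
ee_pos: [0.4504, 0.1729, 0.0804]
tool_rot: [[-0.001, 0.994, -0.111], [-0.0, -0.111, -0.994], [-1.0, -0.0, 0.0]]
ft_force: [-0.5, 0.6, -0.3]
width: 0.0495
```

>>> servo_tool(plan="0 0 0 0 0;0 0 0 0 0;0 0 0 0 0;0 0 0 0 0;0 0 0 0 0")

```text
clock: 5.52
ee_pos: [0.4506, 0.1735, 0.0807]
tool_rot: [[0.0, 0.994, -0.11], [-0.0, -0.11, -0.994], [-1.0, 0.0, 0.0]]
ft_force: [-0.2, -0.7, 0.7]
width: 0.0117
```

```bash
python3 - <<'E'
from workcell import sensors, vision
import cv2,numpy as np
s=sensors.observe(); print(s['ee_pos'],s['width'],s['ft_force'],s['wrist_torque'])
c=vision.read_camera('side')['img'][200:340,170:340]; cv2.imwrite('pics/s2.png',cv2.resize(c,None,fx=4,fy=4,interpolation=cv2.INTER_CUBIC))
E
```

```text
[0.45064827 0.1734906  0.08067023] 0.011669526930046916 [-0.21100316 -0.74933792  0.6907081 ] [-0.0043688   0.01978077  0.06306702]
```

View pics/s2.png

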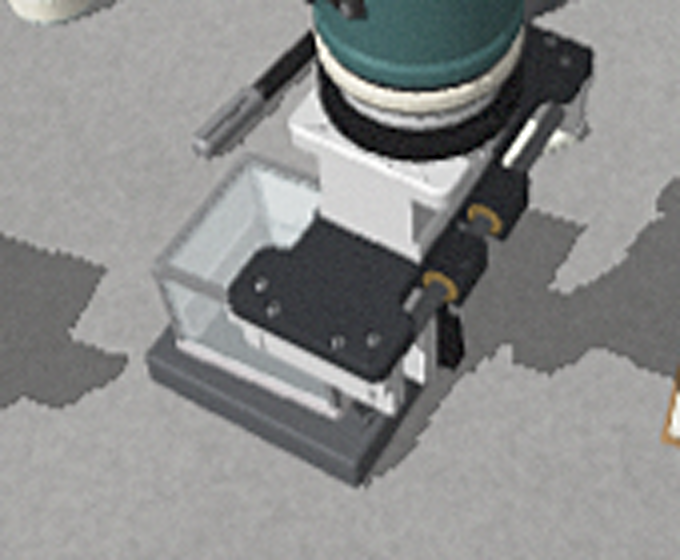

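The picture shows the jaws closed on the tab (opening 11.7 mm). I'll work out the arc steps now.

```bash
cat > arc.py <<'E'
import numpy as np
def rows(rx,rz,dth,n,w):
    r=np.hypot(rx,rz); f=np.arctan2(rz,-rx)+np.radians(dth)*np.arange(n+1)/n
    x=-r*np.cos(f); z=r*np.sin(f)
    dx=np.diff(np.round(x/30,2)); dz=np.diff(np.round(z/30,2))
    L=[f'{-b:.2f} {a:.2f} 0 0 {w}' for a,b in zip(dx,dz)]
    for i in range(0,n,8): print(';'.join(L[i:i+8]))
    print('end',x[-1],z[-1])
E
python3 -c "
from arc import *
rows(-114,47.7,94.5,16,0)"
```

```text
-0.38 0.18 0 0 0;-0.36 0.23 0 0 0;-0.34 0.25 0 0 0;-0.31 0.30 0 0 0;-0.28 0.32 0 0 0;-0.24 0.35 0 0 0;-0.20 0.37 0 0 0;-0.17 0.39 0 0 0
-0.12 0.40 0 0 0;-0.09 0.42 0 0 0;-0.04 0.42 0 0 0;0.01 0.43 0 0 0;0.05 0.42 0 0 0;0.09 0.41 0 0 0;0.13 0.41 0 0 0;0.18 0.38 0 0 0
end 56.49729373204451 109.90607717935838
```

>>> servo_tool(plan="-0.38 0.18 0 0 0;-0.36 0.23 0 0 0;-0.34 0.25 0 0 0;-0.31 0.30 0 0 0;-0.28 0.32 0 0 0;-0.24 0.35 0 0 0;-0.20 0.37 0 0 0;-0.17 0.39 0 0 0")

```text
clock: 6.58
ee_pos: [0.5217, 0.1656, 0.1487]
tool_rot: [[-0.002, 0.994, -0.11], [-0.0, -0.11, -0.994], [-1.0, -0.002, 0.0]]
ft_force: [-1.8, 3.0, -10.2]
width: 0.0118
```

>>> servo_tool(plan="-0.12 0.40 0 0 0;-0.09 0.42 0 0 0;-0.04 0.42 0 0 0;0.01 0.43 0 0 0;0.05 0.42 0 0 0;0.09 0.41 0 0 0;0.13 0.41 0 0 0;0.18 0.38 0 0 0")

```text
clock: 7.58
ee_pos: [0.6223, 0.1545, 0.1458]
tool_rot: [[0.006, 0.994, -0.11], [-0.0, -0.11, -0.994], [-1.0, 0.006, -0.001]]
ft_force: [-3.2, 0.6, 4.1]
width: 0.0113
```

>>> servo_tool(plan="0 0 0 0 0;0 0 0 0 0")

```text
clock: 7.82
ee_pos: [0.6229, 0.1544, 0.1456]
tool_rot: [[0.009, 0.994, -0.111], [0.0, -0.111, -0.994], [-1.0, 0.009, -0.001]]
ft_force: [2.8, 1.4, 6.3]
width: 0.0111
```

```bash
python3 - <<'E'
from workcell import sensors, vision
import cv2,numpy as np
s=sensors.observe(); print(s['ee_pos'],s['width'],s['ft_force'],s['wrist_torque'])
c=vision.read_camera('side')['img'][160:340,150:340]; cv2.imwrite('pics/s3.png',cv2.resize(c,None,fx=3,fy=3,interpolation=cv2.INTER_CUBIC))
E
```

```text
[0.62292366 0.1544038  0.14562872] 0.011134574022883405 [2.77243133 1.35980078 6.34016788] [ 0.11300558 -0.17869352  0.01187596]
```

View pics/s3.png

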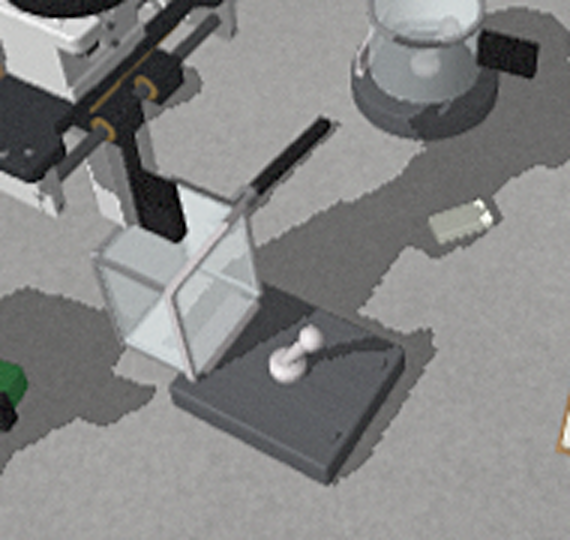

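The cover is up, with the toggle exposed and still leaning to the tab side. I'll nudge further to feel for the stop.

>>> servo_tool(plan="0.08 0.16 0 0 0;0.08 0.16 0 0 0;0 0 0 0 0")

```text
clock: 8.25
ee_pos: [0.6321, 0.1534, 0.1411]
tool_rot: [[0.009, 0.994, -0.11], [0.0, -0.11, -0.994], [-1.0, 0.009, -0.001]]
ft_force: [3.3, 0.4, 6.3]
width: 0.0112
```

>>> servo_tool(plan="0.08 0.14 0 0 0;0.08 0.14 0 0 0;0 0 0 0 0")

```text
clock: 8.62
ee_pos: [0.6407, 0.1525, 0.1363]
tool_rot: [[0.009, 0.994, -0.111], [0.0, -0.111, -0.994], [-1.0, 0.009, -0.001]]
ft_force: [2.9, 0.6, 5.4]
width: 0.0109
```

```bash
python3 - <<'E'
from workcell import sensors, vision
import cv2,numpy as np
c=vision.read_camera('side')['img'][160:340,150:340]; d=vision.read_camera('top')['img'][130:250,170:270]
cv2.imwrite('pics/s4.png',np.hstack([cv2.resize(c,(450,426),interpolation=cv2.INTER_CUBIC),cv2.resize(d,(350,420),interpolation=cv2.INTER_CUBIC)[:426] if 0 else cv2.resize(d,(350,426),interpolation=cv2.INTER_CUBIC)]))
E
```

```text
(no output)
```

View pics/s4.png

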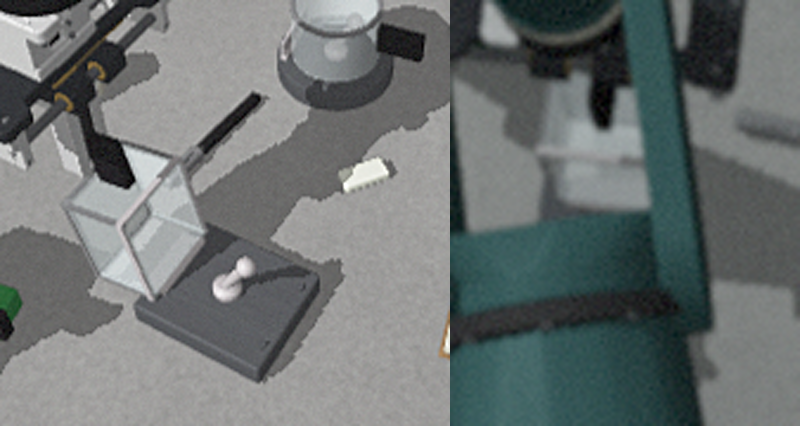

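The cover tilts further over with each nudge. I'll measure its angle from the rim corners in the side view.

```bash
cat >> h.py <<'E'
cen=np.array([.5192,.1657,0]); xh=np.array([.9938,-.1115,0]); yh=np.array([.1115,.9938,0])
def onplane(n,uv,yb):
    E=C[n]['extrinsics']; K=C[n]['K']; o=-E[:3,:3].T@E[:3,3]; v=E[:3,:3].T@np.linalg.solve(K,[*uv,1])
    p=o+v*((yb-(o-cen)@yh)/(v@yh))-cen; return np.array([p@xh,p[2]])*1000
E
python3 - <<'E'
from h import *
def f(sc,h,t,y):
    a,b=[onplane('side',(p[0]/sc+150,p[1]/sc+160),y) for p in(h,t)]; d=b-a; print(a,b,np.hypot(*d),np.radians(180)-np.arctan2(d[1],d[0]))
f(3,(193,378),(172,293),.038); f(3,(258,293),(240,195),-.038)
f(2.368,(158,298),(118,222),.038); f(2.368,(205,232),(185,155),-.038)
E
```

```text
[45.75821971 30.47065099] [ 46.65230891 121.33288383] 90.86663167051685 1.580636062309564
[47.23844972 29.62965611] [ 50.19838133 129.42881643] 99.84304480607095 1.600446517733887
[39.32794186 36.07904099] [ 62.83289074 122.00125766] 89.07923405734309 1.8378240175859473
[45.86167671 29.51308738] [ 54.86889307 125.46237842] 96.3711388155406 1.664396776372327
```

It measured about 1.59 rad at first and is about 1.74 now. One more nudge should reach the stop.

>>> servo_tool(plan="0.08 0.12 0 0 0;0.08 0.12 0 0 0;0 0 0 0 0")

```text
clock: 9.1
ee_pos: [0.6424, 0.1524, 0.1352]
tool_rot: [[-0.002, 0.994, -0.109], [0.0, -0.109, -0.994], [-1.0, -0.002, -0.0]]
ft_force: [-16.3, -0.6, 21.9]
width: 0.0094
```

The stop is felt: 27 N and no further motion. Next I back off, release, rise and go round to the toggle's tab side.

>>> servo_tool(plan="-0.12 -0.18 0 0 0;0 0 0 0 40;0 0 0 0 40;0 0 0 0 40;-0.6 0 0 0 40;-0.9 0 0 0 40;-0.9 0 0 0 40;0 0 0 0 40")

```text
clock: 10.1
ee_pos: [0.6411, 0.1527, 0.2076]
tool_rot: [[0.007, 0.994, -0.11], [0.001, -0.11, -0.994], [-1.0, 0.006, -0.002]]
ft_force: [0.1, -0.3, 0.7]
width: 0.0401
```

>>> servo_tool(plan="0 -0.96 0 0 0;0 -0.96 0 0 0;0 -0.96 0 0 0;0 -0.96 0 0 0;0 -0.96 0 0 0;0 -0.96 0 0 0;0 0 0 0 0;0 0 0 0 0")

```text
clock: 11.1
ee_pos: [0.4682, 0.1714, 0.2032]
tool_rot: [[-0.0, 0.994, -0.11], [-0.0, -0.11, -0.994], [-1.0, -0.0, 0.0]]
ft_force: [-0.8, 0.6, 0.1]
width: 0.0006
```

>>> servo_tool(plan="0.9 0 0 0 0;0.9 0 0 0 0;0.9 0 0 0 0;0.9 0 0 0 0;0.27 0 0 0 0;0 0 0 0 0")

```text
clock: 11.85
ee_pos: [0.4682, 0.1713, 0.0872]
tool_rot: [[-0.001, 0.994, -0.111], [-0.0, -0.111, -0.994], [-1.0, -0.001, 0.001]]
ft_force: [-1.1, 0.2, 0.5]
width: 0.0008
```

>>> servo_tool(plan="0 0.3 0 0 0;0 0.3 0 0 0;0 0.25 0 0 0;0 0.25 0 0 0;0 0.2 0 0 0;0 0.2 0 0 0;0 0.15 0 0 0;0 0 0 0 0")

```text
clock: 12.85
ee_pos: [0.517, 0.1659, 0.087]
tool_rot: [[-0.001, 0.994, -0.11], [-0.0, -0.11, -0.994], [-1.0, -0.001, 0.0]]
ft_force: [-1.2, 0.4, -0.5]
width: 0.0004
```

>>> servo_tool(plan="0 0.1 0 0 0;0 0.1 0 0 0;0 0 0 0 0")

```text
clock: 13.22
ee_pos: [0.522, 0.1655, 0.0871]
tool_rot: [[-0.003, 0.994, -0.11], [-0.0, -0.11, -0.994], [-1.0, -0.003, 0.0]]
ft_force: [-4.8, 1.2, -0.2]
width: 0.0003
```

>>> servo_tool(plan="0 0.1 0 0 0;0 0 0 0 0")

```text
clock: 13.48
ee_pos: [0.5225, 0.1654, 0.0869]
tool_rot: [[-0.009, 0.994, -0.11], [0.0, -0.11, -0.994], [-1.0, -0.009, 0.001]]
ft_force: [-10.7, 1.3, 2.9]
width: 0.0002
```

The toggle's stop is felt (10.7 N, tool at box x≈3 mm as predicted). I'll retreat, rise and check.

>>> servo_tool(plan="0 -0.5 0 0 0;0 -0.3 0 0 0;-1 0 0 0 0;-1 0 0 0 0;-1 0 0 0 0;-1 0 0 0 0;0 0 0 0 0")

```text
clock: 14.35
ee_pos: [0.5041, 0.1681, 0.2113]
tool_rot: [[0.009, 0.994, -0.11], [0.001, -0.11, -0.994], [-1.0, 0.009, -0.002]]
ft_force: [-0.1, -0.5, -0.7]
width: 0.0004
```

```bash
python3 - <<'E'
from workcell import sensors, vision
import cv2,numpy as np
s=sensors.observe(); np.set_printoptions(precision=4,suppress=True)
c=vision.read_camera('wrist'); np.savez('w2.npz',pos=s['ee_pos'],R=s['tool_rot'],**c); print(s['ee_pos'],s['width'])
d=vision.read_camera('side')['img'][160:340,150:340]
cv2.imwrite('pics/s5.png',np.hstack([cv2.resize(d,(380,360),interpolation=cv2.INTER_CUBIC),cv2.resize(c['img'],(420,360))]))
E
```

```text
[0.5041 0.1681 0.2113] 0.00038615258388586735
```

View pics/s5.png

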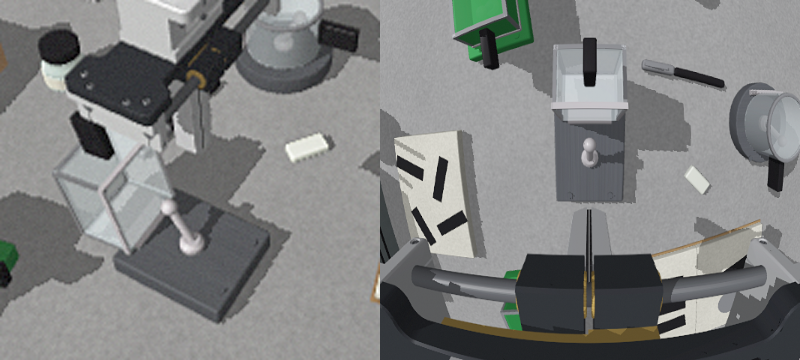

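The toggle now leans to the hinge side and the cover is still open. I'll go back to the tab grasp.

>>> servo_tool(plan="0 0.9 0 0 40;0 0.9 0 0 40;0 0.9 0 0 40;0 0.9 0 0 40;0 0.9 0 0 40;0 0.1 0 0 40;0 0 0 0 40")

```text
clock: 15.32
ee_pos: [0.6384, 0.1525, 0.206]
tool_rot: [[-0.003, 0.994, -0.11], [-0.0, -0.11, -0.994], [-1.0, -0.003, 0.001]]
ft_force: [0.2, 0.2, -0.2]
width: 0.0403
```

>>> servo_tool(plan="0.8 0 0 0 40;0.8 0 0 0 40;0.8 0 0 0 40;0 0 0 0 40;0 0 0 0 0;0 0 0 0 0;0 0 0 0 0;0 0 0 0 0")

```text
clock: 16.32
ee_pos: [0.6396, 0.1526, 0.1365]
tool_rot: [[0.001, 0.994, -0.11], [0.0, -0.11, -0.994], [-1.0, 0.001, -0.0]]
ft_force: [-1.0, 1.1, 2.9]
width: 0.0113
```

```bash
python3 -c "
from arc import *
rows(73,103.5,-86,16,0)"
```

```text
-0.21 -0.33 0 0 0;-0.18 -0.35 0 0 0;-0.15 -0.37 0 0 0;-0.11 -0.38 0 0 0;-0.08 -0.39 0 0 0;-0.04 -0.39 0 0 0;-0.00 -0.40 0 0 0;0.04 -0.39 0 0 0
0.07 -0.39 0 0 0;0.11 -0.38 0 0 0;0.14 -0.37 0 0 0;0.18 -0.36 0 0 0;0.21 -0.33 0 0 0;0.24 -0.32 0 0 0;0.27 -0.29 0 0 0;0.29 -0.26 0 0 0
end -98.15565661857066 80.04197070148415
```

>>> servo_tool(plan="-0.21 -0.33 0 0 0;-0.18 -0.35 0 0 0;-0.15 -0.37 0 0 0;-0.11 -0.38 0 0 0;-0.08 -0.39 0 0 0;-0.04 -0.39 0 0 0;0 -0.40 0 0 0;0.04 -0.39 0 0 0")

```text
clock: 17.32
ee_pos: [0.5501, 0.1624, 0.1585]
tool_rot: [[0.003, 0.994, -0.11], [-0.0, -0.11, -0.994], [-1.0, 0.003, -0.0]]
ft_force: [5.1, 1.4, -5.6]
width: 0.0119
```

>>> servo_tool(plan="0.07 -0.39 0 0 0;0.11 -0.38 0 0 0;0.14 -0.37 0 0 0;0.18 -0.36 0 0 0;0.21 -0.33 0 0 0;0.24 -0.32 0 0 0;0.27 -0.29 0 0 0;0.29 -0.26 0 0 0")

```text
clock: 18.32
ee_pos: [0.4682, 0.1716, 0.1153]
tool_rot: [[0.001, 0.994, -0.11], [0.0, -0.11, -0.994], [-1.0, 0.001, -0.0]]
ft_force: [-2.6, 0.1, 7.4]
width: 0.0116
```

>>> servo_tool(plan="0.3 -0.24 0 0 0;0.31 -0.22 0 0 0;0.33 -0.19 0 0 0;0 0 0 0 0")

```text
clock: 18.82
ee_pos: [0.4481, 0.1737, 0.0847]
tool_rot: [[-0.003, 0.994, -0.11], [0.0, -0.11, -0.994], [-1.0, -0.003, 0.0]]
ft_force: [-3.1, 1.1, 2.0]
width: 0.0117
```

```bash
python3 - <<'E'
from workcell import sensors, vision
import cv2,numpy as np
s=sensors.observe(); print(s['ee_pos'],s['ft_force'])
d=vision.read_camera('side')['img'][200:340,170:340]
cv2.imwrite('pics/s6.png',cv2.resize(d,None,fx=4,fy=4,interpolation=cv2.INTER_CUBIC))
E
```

```text
[0.44811644 0.17372792 0.0846652 ] [-3.08255882  1.10066137  1.99440309]
```

View pics/s6.png

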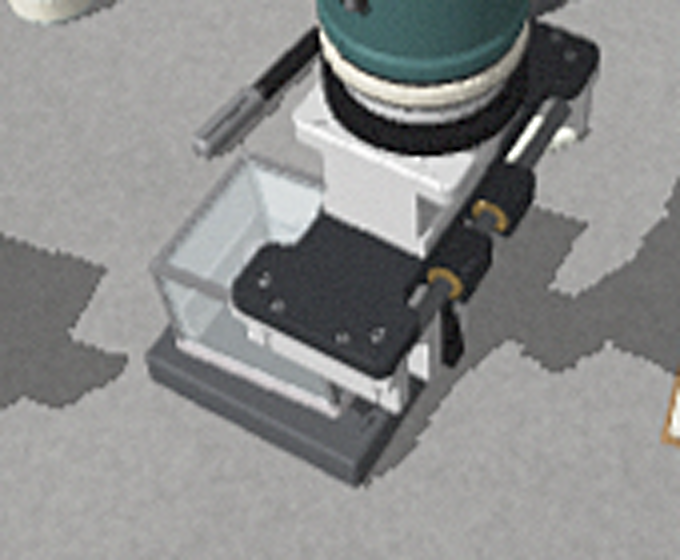

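The cover is nearly back at its starting angle. I'll follow it down until its rim meets the base.

>>> servo_tool(plan="0.2 -0.07 0 0 0;0.15 -0.04 0 0 0;0 0 0 0 0")

```text
clock: 19.25
ee_pos: [0.4446, 0.1741, 0.0736]
tool_rot: [[-0.005, 0.994, -0.11], [0.0, -0.11, -0.994], [-1.0, -0.005, 0.0]]
ft_force: [-5.4, 0.8, 4.2]
width: 0.012
```

>>> servo_tool(plan="0.12 -0.03 0 0 0;0 0 0 0 0")

```text
clock: 19.5
ee_pos: [0.4437, 0.1742, 0.07]
tool_rot: [[-0.005, 0.994, -0.11], [0.0, -0.11, -0.994], [-1.0, -0.005, 0.0]]
ft_force: [-4.9, 1.4, 4.3]
width: 0.0119
```

>>> servo_tool(plan="0.1 -0.02 0 0 0;0 0 0 0 0")

```text
clock: 19.75
ee_pos: [0.4433, 0.1743, 0.0681]
tool_rot: [[-0.005, 0.994, -0.11], [0.0, -0.11, -0.994], [-1.0, -0.005, 0.0]]
ft_force: [-6.8, 1.1, 8.5]
width: 0.0116
```

>>> servo_tool(plan="0.1 -0.02 0 0 0;0 0 0 0 0")

```text
clock: 20.0
ee_pos: [0.4433, 0.1743, 0.068]
tool_rot: [[-0.003, 0.994, -0.11], [0.0, -0.11, -0.994], [-1.0, -0.003, 0.0]]
ft_force: [-11.7, -1.4, 21.6]
width: 0.0122
```

It's shut: 21 N with no more travel. I'll open the jaws, rise, then press down on the tab from above with closed fingers to make sure.

>>> servo_tool(plan="0 0 0 0 40;0 0 0 0 40;0 0 0 0 40;-0.7 0 0 0 40;-0.8 0 0 0 40;-0.8 0 0 0 40;0 0 0 0 0;0 0 0 0 0")

```text
clock: 21.0
ee_pos: [0.444, 0.1739, 0.1316]
tool_rot: [[-0.002, 0.994, -0.11], [-0.001, -0.11, -0.994], [-1.0, -0.002, 0.001]]
ft_force: [-0.3, 0.8, -0.2]
width: 0.0235
```

>>> servo_tool(plan="0 0 0 0 0;0 0 0 0 0;0.8 0 0 0 0;0.15 0 0 0 0;0 0 0 0 0")

```text
clock: 21.62
ee_pos: [0.4443, 0.174, 0.1041]
tool_rot: [[-0.001, 0.994, -0.11], [-0.0, -0.11, -0.994], [-1.0, -0.001, 0.001]]
ft_force: [0.3, -0.2, 0.2]
width: 0.0006
```

>>> servo_tool(plan="0.12 0 0 0 0;0 0 0 0 0")

```text
clock: 21.88
ee_pos: [0.4454, 0.1743, 0.1022]
tool_rot: [[0.002, 0.994, -0.11], [0.001, -0.11, -0.994], [-1.0, 0.002, -0.001]]
ft_force: [-1.3, -0.9, 2.6]
width: 0.0004
```

>>> servo_tool(plan="0.06 0 0 0 0;0 0 0 0 0")

```text
clock: 22.12
ee_pos: [0.4454, 0.1744, 0.1021]
tool_rot: [[0.003, 0.994, -0.11], [0.001, -0.11, -0.994], [-1.0, 0.003, -0.001]]
ft_force: [-3.7, -1.6, 11.3]
width: 0.0007
```

The fingertips meet the tab's top at z = 0.077, exactly its shut height, and it doesn't yield at 11 N. I'll retreat and take a last look.

>>> servo_tool(plan="-0.9 0 0 0 0;-0.9 0 0 0 0;-0.9 0 0 0 0;-0.9 -0.8 0 0 0;0 -0.8 0 0 0;0 -0.8 0 0 0;0 0 0 0 0")

```text
clock: 23.0
ee_pos: [0.3724, 0.1823, 0.2075]
tool_rot: [[0.001, 0.994, -0.109], [0.0, -0.109, -0.994], [-1.0, 0.001, -0.001]]
ft_force: [-0.2, 0.5, -0.7]
width: 0.0007
```

```bash
python3 - <<'E'
from workcell import sensors, vision
import cv2,numpy as np
s=sensors.observe(); print(s['ee_pos'],s['ft_force'],s['clock'])
d=vision.read_camera('side')['img'][130:340,170:345]; w=vision.read_camera('wrist')['img']
cv2.imwrite('pics/s7.png',np.hstack([cv2.resize(d,(350,420),interpolation=cv2.INTER_CUBIC),cv2.resize(w,(448,420))]))
E
```

```text
[0.37236654 0.18226298 0.20746483] [-0.23378215  0.53731311 -0.68227561] 23.0
```

View pics/s7.png

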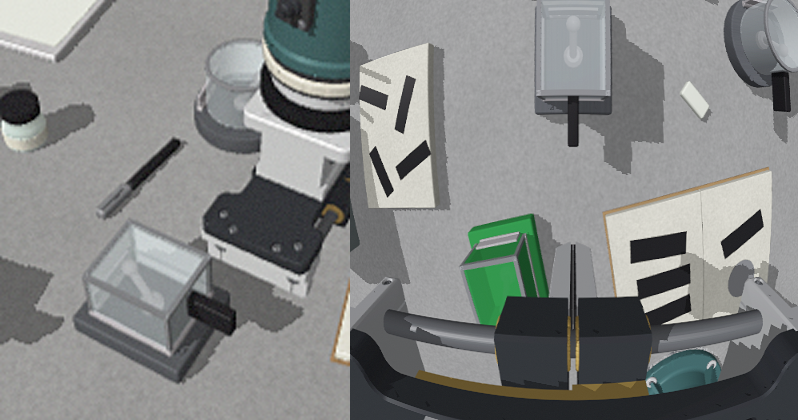

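The cover sits flush on its base, the toggle under it leans to the hinge side, and the drum box is shut and untouched.

```bash
python3 -c "
from workcell import job
print(job.close_job())"
```

```text
the job is handed in; nothing more can be done
None
```

The power box is switched on and its cover is shut again; I handed the job in at about 23 s. I opened the square cover to its stop, pushed the toggle over to the hinge side until it stopped, then swung the cover closed by its tab.

- **Cover open:** it stopped moving at about 27 N. Before the last nudge, the two rim edges in the side view gave 1.66 and 1.84 rad, against the 1.75 stop.
- **Toggle:** it stopped at about 11 N with the tool where predicted. Two pictures show it leaning to the hinge side, the second through the shut cover.
- **Cover shut:** the rim met the base and held at about 22 N. Pressed from above, the tab's top was at 77 mm, its shut height, and did not yield at 11 N.
- **Other boxes:** the round cover looks shut in the last picture, and I touched neither it nor the green look-alikes. The gripper was clear of everything at hand-in.

One thing disagreed: the opening arc I worked out ended at only about 1.59 rad. The grip's path never quite fitted the hinge position I had measured, so I did the last part by small nudges until I felt the stop.

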